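# Shut the drive box panel and lock it with its quarter-turn stud

### The job

Slide the access panel of the grey drive box fully shut. Then take the red quarter-turn stud out of its stand, feel its cross pin through the panel's slot into the floating receptacle below, push it in against the spring to the stop and turn it ninety degrees clockwise (seen from above), so that it stays locked when you let go. Be gentle: the stud must never press on the drive box with more than 30 N, and leave the tape roll and the timer alone.

Things in the scene. Friction and masses are not known exactly. Their poses are not given: they have to be found in the camera images.
- drive_box: Fixed grey case, 150 x 240 mm (its x, y), 63 mm tall at its panel rails; origin at the centre of its underside, z up. Its aluminium access panel slides in the top; the panel's top face is 60 mm above the table.
- lock_point (a point): Point fixed to the drive box: centre of the panel's slot when the panel is shut, in the plane of the panel's top face; axes as the drive box, 25 mm along its +y from its centre. The panel's slot (orange border) is 48 mm along x, 16 mm along y, through 3 mm. The stud goes in with its wing and pin along x.
- receptacle_nominal (a point): NOMINAL centre of the top of the hidden steel receptacle plate, 12 mm under lock_point. The real plate has settled up to 6 mm off along x and 6 mm up or down (exact in y and yaw); not measured, only felt; it stays put in the job. Plate 10 mm thick, slot 30 mm along x, 12 mm along y. Turned pin locks in a notch under the plate, tip 18 mm below its top.
- plunger_nominal (a point): NOMINAL top of the sprung plunger, always 10 mm below the real plate's top. Pushes up with 2 N, plus 0.5 N per mm, to a hard stop after 14 mm (9 N). The stud turns only with its tip 22 to 24 mm (stop) below the plate's top, only clockwise from above, 90 degrees to a stop; let go, the spring lifts it 4 mm into the notch, pin along y.
- panel_tab (a point): Centre of the black pull tab on the aluminium sliding panel: 36 x 12 x 26 mm (x, y, z of the drive box), its foot on the panel, its top 26 mm above the panel's top face. It moves with the panel; when shut it is at y = -93 mm, x = 0 from lock_point.
- panel (a joint): Opening of the panel in m: 0 is fully shut against its stop, up to 0.07 open; it grows as the panel moves along the drive box's +y. It slides with about 3 N.
- stud_grip (a point): Centre of the red wing of the loose stud (about 60 g), z up. Wing 34 mm long (its x), 10 mm thick (y), 30 mm tall. Steel shank, 8 mm diameter, down to the tip 62 mm below this point; cross pin at the tip 26 mm along x, 8 mm along y, 8 mm tall. Collar under the wing: 18 mm diameter, 3 mm thick. At the start it hangs upright by the collar in its stand.
- stud_stand: Fixed grey block 60 x 50 x 50 mm (x, y, z), origin at the centre of its underside, with a slot 31 mm along x and 13 mm along y, 46 mm deep, in which the stud stands with its wing along x. Lift the stud at least 50 mm to clear it.
- tape_roll: Bystander: loose roll of blue tape lying flat, 100 mm diameter, 24 mm tall, origin at the centre of its underside.
- timer: Bystander: loose red and white kitchen timer, 62 mm diameter, 48 mm tall, origin at the centre of its underside.
Mind the look-alikes: they are no part of the job. There is more than one size of the part that bears stud_grip; the job needs the smaller.

How it is judged:
By the outcome, as a careful person would: the job done as asked, in the order asked, and still so for the second after the job is handed in, with the robot touching nothing.
It also fails if it takes over 70 s, if anything falls off the work surface, if the arm or the gripper's body presses on something with over 40 N, if the wrist force passes 120 N, or if a joint passes its speed limit or range.

### The arm

A 6-joint arm with a two-finger parallel gripper is mounted at the origin on a cart in front of the work surface, level with it; the furniture and walls round the work are solid. World frame = base frame: x ahead of the robot, y to its left, z up, the work surface at z = 0. Lengths are in m, angles in rad, forces in N, time in s.
With the tool pointing down it reaches from about 0.4 to 0.825 m from the base axis. Payload 7 kg.
Tool frame: the origin (TCP) lies between the finger pads; the fingertips stand 11 mm ahead of it and the grasp point (between the pads) lies 8 mm behind it; z points along the fingers, y is the direction in which the jaws open and shut (so a half turn about z gives the same grasp; the last joint's range is limited). The gripper opens to 85 mm and grips with 20 to 120 N. Pads are 22 mm wide; open, the fingers measure 114 mm over their backs; the gripper's body (76 mm by 85 mm) begins 54 mm behind the grasp point. The pads swing forward as they close: fully open they stand 13 mm farther back than shut.
Start: joints at [1.552, 0.359, 0.012, 0, -1.224, -0.288], TCP at [0.204, 0.643, 0.242] pointing down, gripper open.
Joint ranges: [-3.07, 3.07], [-1.43, 2.12], [-1.02, 1.25], [-3.03, 1.67], [-3.05, -0], [-3.03, 3.03]. Speed limits (rad/s): [2.39, 2.39, 3.01, 3.14, 3.14, 3.14].

### API

Orientations are given as a unit quaternion [x, y, z, w].
In Python, from rig import sensors, read_camera, workorder gives the robot as it stands.
- The arm moves only by the tool play_rows, never from a script. Its argument "steps" is a list of rows, each a list of 7 numbers: the shift along the tool's x, y, z in m, then the turn, a rotation vector about the tool's x, y, z in degrees, then the opening, from -1 (shut) to 1 (fully open). A call has 1 to 12 rows; each row is the pose to reach, as a shift and turn from the pose measured when the call began, along the tool's axes at that moment; what a row does not reach only later rows make up. A row lasts 1/8 s, in which the tool goes at most 62.5 mm and 10.7 degrees, less where a joint would pass 70% of its speed; a pose out of reach is approached as far as the arm can. A call with a gripper value outside its range is refused whole. The fingers move at their own pace and stop on an object; "newtons" is the grip in N (left out, the last holds). Time passes only in rows, so rows that repeat a pose let the fingers close. It gives the time, the measured TCP pose, the force and the opening at its end, in the units of the state.
- sensors.get_obs(): the state, without advancing time (a new reading comes with each control period).
- read_camera(name): name is "side" or "top"; returns a dict with "color" (420x560x3 uint8, red, green, blue), "depth" (420x560 float32, m along the optical axis (not along the pixel's ray), 0 where there is no reading), "camera_matrix" (3x3 intrinsics, pixels), "D" ([k1, k2, p1, p2, k3] as OpenCV has them; the pictures are not rectified), "xyz" and "rotation" of the camera in the world. Camera axes: x right, y down, z forward; pixel columns grow to the right and rows downward; lengths in m; the calibration is good to about 2 mm. A picture is of the moment at which its call begins.
- workorder.hand_in(): hands the job in, once; it reports no verdict.
The state is a dict: "clock": time; "joints": joint angles; "qvel": joint speeds; "tau": joint torques, N m; "tool_pos": TCP position; "tool_rot": TCP orientation; "force": force on the tool from outside, world axes, zero at the start; "moment": the same for the moment, N m; "finger_gap": opening from 0.0 (shut) to 1.0 (fully open).
Only numpy, scipy, OpenCV 4.12 (cv2) and the standard library are available. Lean on these libraries where they do the work, as an engineer would, in place of code of your own. Each camera call takes 0.05 s, during which the arm holds its last target.

## Working session

There is one attempt and no reset: what is moved stays moved. The work goes in short steps, Python scripts to look and compute and a tool call to move; the robot and the scene stay as the last step left them, time stands still between calls to the robot, and variables do not carry over. Pictures are saved under pics/ and viewed, and the job is handed in when it is done.

Besides the shell and the picture viewer there is one more tool, called after "Request:" as name(argument=value, ...) on one line, values as JSON. play_rows: Moves the arm, as the interface text tells. Its arguments: {"type":"object","properties":{"steps":{"type":"array","items":{"type":"array","items":{"type":"number"}}},"newtons":{"type":"number"}},"required":["steps"]}

```bash
mkdir -p pics; ls
cat > h.py <<'E'
import numpy as np, cv2
from rig import sensors, read_camera, workorder
from scipy.spatial.transform import Rotation as R
def load(n):
    return np.load(f'{n}.npy',allow_pickle=True).item()
def Rm(c):
    r=np.array(c['rotation'],float)
    return r if r.shape==(3,3) else R.from_quat(r).as_matrix()
def ray(c,uv):
    p=cv2.undistortPoints(np.array(uv,float).reshape(-1,1,2),np.array(c['camera_matrix']),np.array(c['D']))[:,0]
    d=np.c_[p,np.ones(len(p))]
    return np.array(c['xyz']),d@Rm(c).T
def onz(c,uv,z):
    o,d=ray(c,uv); return o+d*((z-o[2])/d[:,2])[:,None]
def proj(c,P):
    M=Rm(c); q=(np.atleast_2d(P)-np.array(c['xyz']))@M
    return cv2.projectPoints(q,np.zeros(3),np.zeros(3),np.array(c['camera_matrix']),np.array(c['D']))[0][:,0]
def bydepth(c,uv):
    o,d=ray(c,uv); uv=np.array(uv).reshape(-1,2).astype(int)
    return o+d*c['depth'][uv[:,1],uv[:,0]][:,None]
E
python3 - <<'E'
from h import *
for n in('top','side'):
    c=read_camera(n); np.save(n+'.npy',c); cv2.imwrite(f'pics/{n}0.png',c['color'][:,:,::-1]); print(n,c['xyz'],c['rotation'],c['camera_matrix'],c['D'])
print(sensors.get_obs())
E
```

```text
pics
top [0.32559844 0.00156658 1.24186047] [-0.7000629   0.70872289 -0.06409572  0.05929202] [[390.43946987   0.         277.48235516]
 [  0.         390.43946987 208.37715926]
 [  0.           0.           1.        ]] [-0.04765541  0.          0.          0.          0.        ]
side [0.3794367  0.81409842 0.72438111] [-0.0957797   0.89307775 -0.43816109  0.03540128] [[418.92830862   0.         279.85613812]
 [  0.         418.92830862 214.83787787]
 [  0.           0.           1.        ]] [-0.00184488  0.          0.          0.          0.        ]
{'clock': 0.1, 'joints': array([ 1.55211956e+00,  3.59313446e-01,  1.11385739e-02, -2.81008595e-04,
       -1.22414113e+00, -2.88122842e-01]), 'qvel': array([-0.00101246, -0.00277742,  0.00178295,  0.00258357, -0.00101952,
        0.00242186]), 'tau': array([-1.71281179e-03, -5.84766698e+01,  2.94108957e+01,  6.95455000e+00,
       -3.12847398e-03,  6.67781052e-06]), 'tool_pos': array([0.2037494 , 0.64306221, 0.24145834]), 'tool_rot': array([ 9.88249700e-01, -1.52846118e-01, -2.88549371e-05,  7.70694741e-04]), 'force': array([ 0.16973619,  0.15188525, -0.63472627]), 'moment': array([-0.01945867,  0.04343503,  0.04515459]), 'finger_gap': 0.9986360730770958}
```

View pics/top0.png

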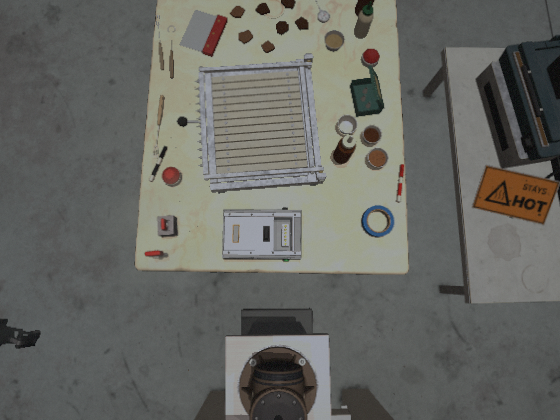

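View pics/side0.png

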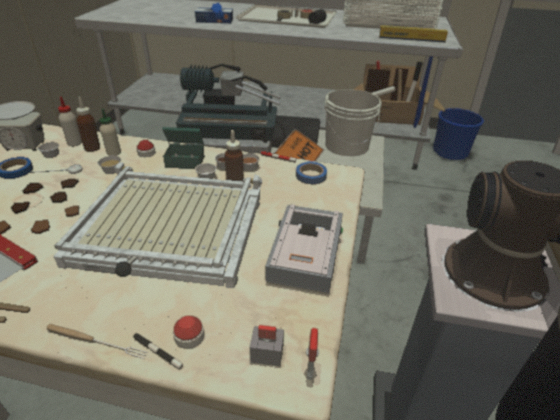

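Run:
```python
from h import *
t=load('top');s=load('side')
a=cv2.resize(t['color'][195:275,130:310,::-1],None,fx=4.4,fy=4.4,interpolation=cv2.INTER_CUBIC);cv2.imwrite('pics/tc.png',a)
a=cv2.resize(s['color'][195:385,230:350,::-1],None,fx=3.15,fy=3.15,interpolation=cv2.INTER_CUBIC);
cv2.imwrite('pics/sc.png',a)
```

```text
(no output)
```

View pics/tc.png

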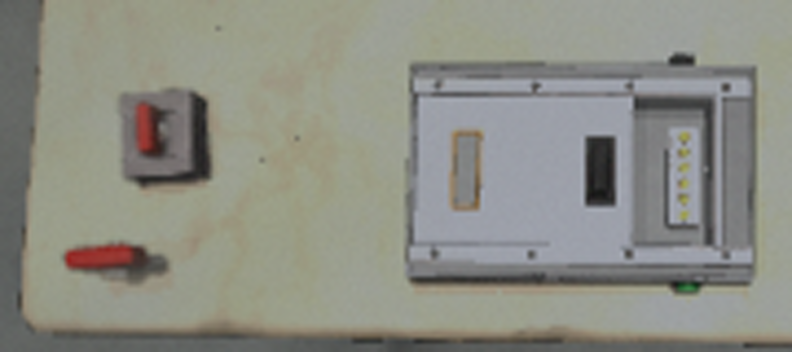

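View pics/sc.png

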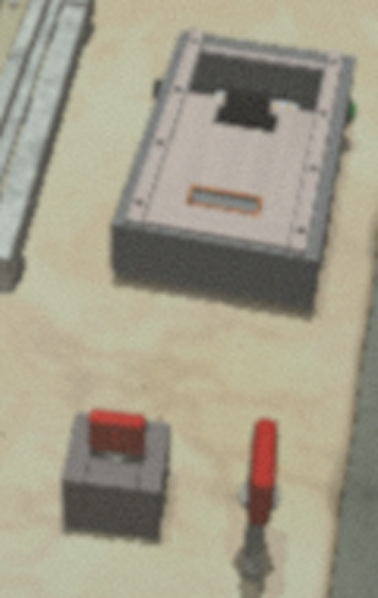

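Run:
```python
from h import *
t=load('top');s=load('side')
def comp(c,m,roi,mn=6):
    x0,y0,x1,y1=roi; k=np.zeros(m.shape,np.uint8);k[y0:y1,x0:x1]=m[y0:y1,x0:x1]
    n,l,st,ce=cv2.connectedComponentsWithStats(k)
    for i in range(1,n):
        if st[i,4]>=mn:
            r=cv2.minAreaRect(np.argwhere(l==i)[:,::-1].astype(np.float32)); yield ce[i],st[i],r
for n,c,rois in(('top',t,dict(red=(140,210,190,262),org=(220,205,305,265),blk=(255,218,280,245))),('side',s,dict(red=(245,320,330,380),org=(270,200,345,280),blk=(290,215,330,240)))):
    h=cv2.cvtColor(c['color'],cv2.COLOR_RGB2HSV).astype(int);H,S,V=h[...,0],h[...,1],h[...,2]
    M=dict(red=((H<6)|(H>172))&(S>130)&(V>70),org=(H>5)&(H<22)&(S>70),blk=V<55)
    for k,r in rois.items():
        for ce,st,rr in comp(c,M[k],r):
            d=c['depth'][int(ce[1]),int(ce[0])]
            print(n,k,ce.round(2),st,'rect',np.round(rr[0],1),np.round(rr[1],1),round(rr[2],1),'P',bydepth(c,[ce])[0].round(4), onz(c,[ce],.06)[0].round(4))
# corners of box top
cr=np.array([[410,65],[755,68],[752,280],[410,280]])/4.4+[130,195]
print(onz(t,cr,.063).round(4))
print(bydepth(t,[[150,203],[262,215],[240,220],[166,235],[160,225]]).round(4))
```

```text
top red [162.46 223.57] [161 219   4  10  35] rect [162.5 223.5] [9. 3.] 90.0 P [0.4881 0.3386 0.0812] [0.4911 0.3448 0.06  ]
top red [152.29 253.02] [145 251  16   5  63] rect [152.5 253. ] [15.  4.] 0.0 P [0.3987 0.3586 0.1044] [0.4016 0.3725 0.06  ]
top org [234.91 225.91] [233 225   7   5  11] rect [236. 227.] [4. 6.] 90.0 P [0.4809 0.1223 0.0636] [0.4814 0.1227 0.06  ]
top org [238. 236.] [238 231   1  11  11] rect [238. 236.] [10.  0.] -90.0 P [0.4503 0.113  0.0612] [0.4504 0.1131 0.06  ]
top blk [265.92 233.67] [263 227   6  14  72] rect [265.5 233.5] [13.  5.] 90.0 P [0.4535 0.0277 0.0876] [0.4565 0.0283 0.06  ]
side red [266.73 328.11] [259 326  17   6  73] rect [266.9 328.2] [16.2  4.5] 6.3 P [0.4883 0.3415 0.081 ] [0.4918 0.3261 0.06  ]
side red [313.24 339.57] [310 328   8  23 143] rect [313.3 339.1] [ 6.6 22.2] 3.8 P [0.3995 0.3644 0.104 ] [0.4009 0.3325 0.06  ]
side org [300.86 256.88] [289 254  24  10  42] rect [300.8 258. ] [23.2  6.1] 10.8 P [0.4609 0.1101 0.0536] [0.4601 0.1168 0.06  ]
side blk [309.   232.88] [307 231   6   4   8] rect [309.2 233. ] [5.8 1.2] 31.0 P [0.4538 0.0354 0.066 ] [0.4545 0.0283 0.06  ]
[[ 0.5313  0.1586  0.063 ]
 [ 0.5263 -0.0816  0.063 ]
 [ 0.3796 -0.0762  0.063 ]
 [ 0.3824  0.1571  0.063 ]]
[[ 0.5677  0.406  -0.0015]
 [ 0.5138  0.0398  0.0619]
 [ 0.4996  0.1073  0.0592]
 [ 0.4587  0.3399  0.0341]
 [ 0.4886  0.3562  0.0467]]
```

Run:
```python
from h import *
t=load('top');s=load('side')
def crop(c,x0,y0,x1,y1,f,n):
    a=cv2.resize(c['color'][y0:y1,x0:x1,::-1],None,fx=f,fy=f,interpolation=cv2.INTER_CUBIC)
    a=cv2.convertScaleAbs(a,alpha=1.3)
    for x in range(x0,x1,5):
        cv2.putText(a,str(x),(int((x-x0+.5)*f),8),0,.3,(0,255,255)); cv2.line(a,(int((x-x0+.5)*f),8),(int((x-x0+.5)*f),14),(0,255,255))
    for y in range(y0,y1,5):
        cv2.putText(a,str(y),(0,int((y-y0+.5)*f)),0,.3,(0,255,255)); cv2.line(a,(18,int((y-y0+.5)*f)),(24,int((y-y0+.5)*f)),(0,255,255))
    cv2.imwrite(f'pics/{n}.png',a)
crop(t,215,200,310,268,8.3,'tbox');crop(s,260,200,350,295,6.3,'sbox');crop(t,142,205,187,262,10,'tst');crop(s,240,315,335,385,8,'sst')
```

```text
(no output)
```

View pics/tbox.png

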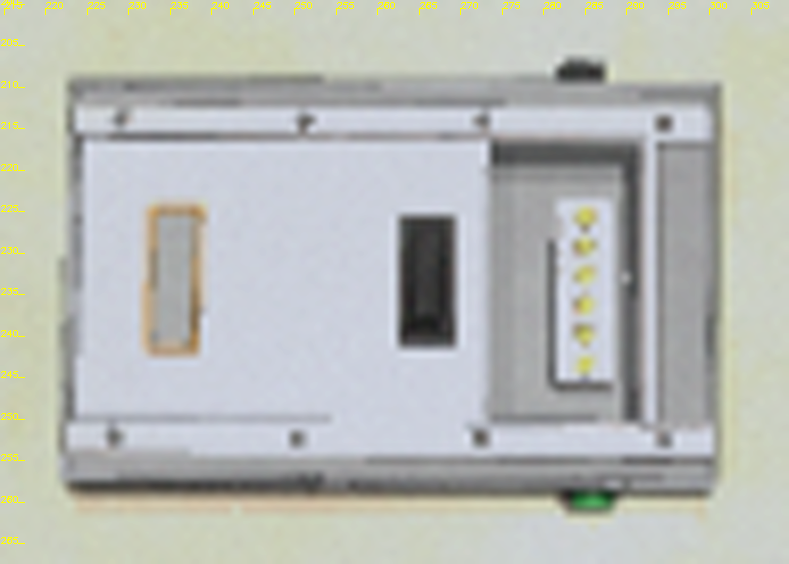

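View pics/sbox.png

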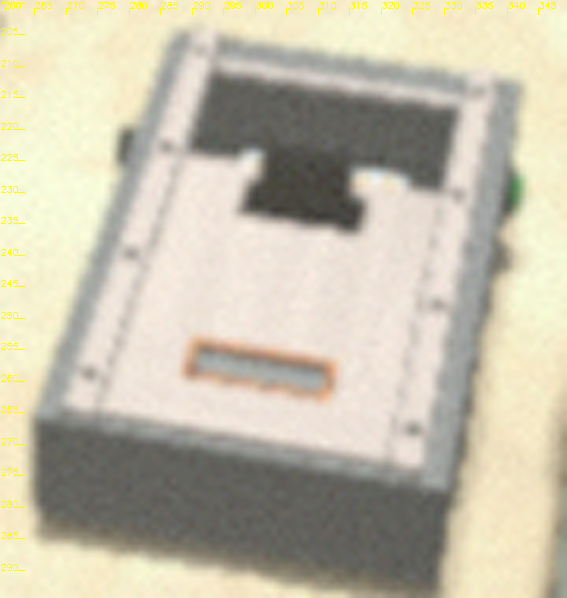

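View pics/tst.png

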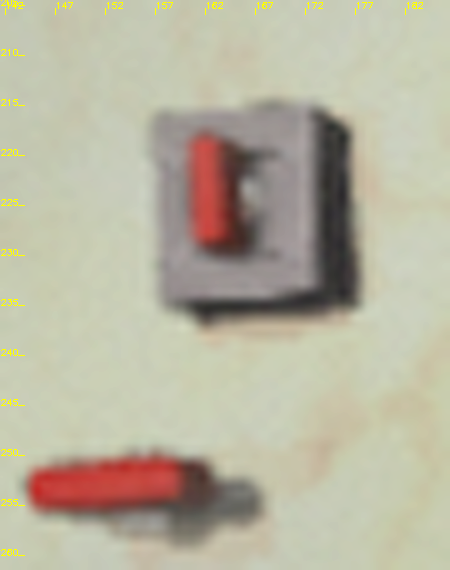

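View pics/sst.png

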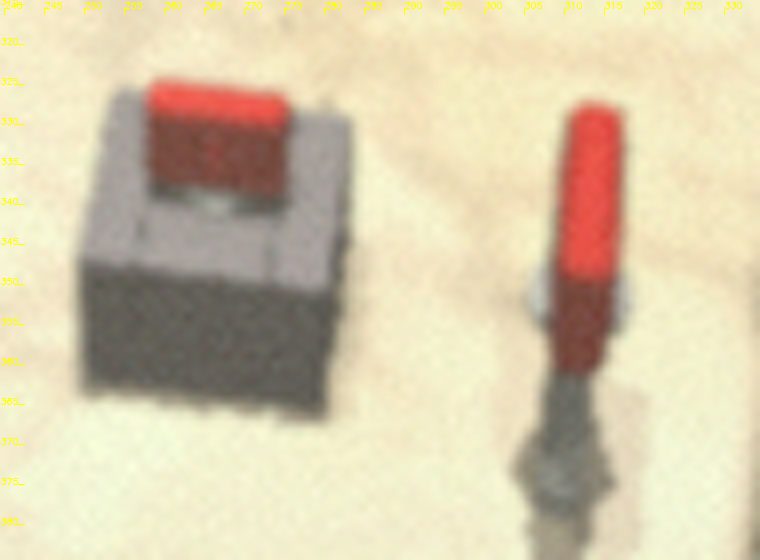

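Run:
```python
from h import *
t=load('top');s=load('side')
T=lambda p:np.array(p)/8.3+[214.5,199.5]
S=lambda p:np.array(p)/6.3+[259.5,199.5]
def tri(a,b):
    o1,d1=ray(t,[a]);o2,d2=ray(s,[b]);A=np.c_[d1[0],-d2[0]];k=np.linalg.lstsq(A,o2-o1,rcond=None)[0]
    p,q=o1+d1[0]*k[0],o2+d2[0]*k[1];return ((p+q)/2).round(4),(np.linalg.norm(p-q)*1e3).round(1)
a=[T(p) for p in[(150,207),(205,207),(198,353),(145,353)]];b=[S(p) for p in [(330,398),(333,362),(192,340),(186,377)]]
# order: top-left = far x,+y ; side: right = ? 
print('slot top',onz(t,a,.06).round(4).tolist(),onz(t,a,.06).mean(0).round(4))
print('slot side',onz(s,b,.06).round(4).tolist(),onz(s,b,.06).mean(0).round(4))
print('tri',tri(np.mean(a,0),np.mean(b,0)))
tb=[T(p) for p in[(399,215),(456,215),(455,347),(398,347)]];print('tab top',onz(t,tb,.086).round(4).tolist(),onz(t,tb,.086).mean(0))
rl=[T(p) for p in[(74,105),(712,108),(712,455),(66,455)]];print('rails',onz(t,rl,.063).round(4).tolist(),onz(t,rl,.063).mean(0))
W=lambda p:np.array(p)/10+[141.5,204.5]
X=lambda p:np.array(p)/8+[239.5,314.5]
w=[W(p) for p in[(188,135),(228,133),(238,245),(199,248)]];print('wing top',onz(t,w,.083).round(4).tolist(),onz(t,w,.083).mean(0))
w2=[X(p) for p in[(150,80),(287,95),(287,126),(150,112)]];print('wing side',onz(s,w2,.083).round(4).tolist(),onz(s,w2,.083).mean(0))
print(tri(np.mean(w,0),np.mean(w2,0)))
st=[W(p) for p in[(154,115),(316,102),(325,288),(163,303)]];print('stand',onz(t,st,.05).round(4).tolist(),onz(t,st,.05).mean(0))
s2=[X(p) for p in[(115,90),(352,115),(330,290),(80,262)]];print('stand side',onz(s,s2,.05).round(4).tolist(),onz(s,s2,.05).mean(0))
```

```text
slot top [[0.486, 0.1299, 0.06], [0.4858, 0.1096, 0.06], [0.4321, 0.112, 0.06], [0.4323, 0.1313, 0.06]] [0.459  0.1207 0.06  ]
slot side [[0.4327, 0.1299, 0.06], [0.4343, 0.1111, 0.06], [0.4866, 0.1112, 0.06], [0.4851, 0.1308, 0.06]] [0.4597 0.1208 0.06  ]
tri (array([0.4593, 0.1207, 0.0599]), np.float64(0.6))
tab top [[0.4785, 0.0375, 0.086], [0.4783, 0.017, 0.086], [0.4308, 0.0178, 0.086], [0.431, 0.0382, 0.086]] [0.45466494 0.0276279  0.086     ]
rails [[0.5239, 0.1578, 0.063], [0.52, -0.0775, 0.063], [0.3926, -0.0746, 0.063], [0.3954, 0.1594, 0.063]] [0.45793444 0.04129792 0.063     ]
wing top [[0.5049, 0.3453, 0.083], [0.5053, 0.3332, 0.083], [0.4714, 0.3289, 0.083], [0.4706, 0.3407, 0.083]] [0.48804905 0.33701965 0.083     ]
wing side [[0.5052, 0.3385, 0.083], [0.4731, 0.3357, 0.083], [0.4713, 0.3442, 0.083], [0.503, 0.3473, 0.083]] [0.48814734 0.34143552 0.083     ]
(array([0.4887, 0.3383, 0.0787]), np.float64(0.2))
stand [[0.5164, 0.3659, 0.05], [0.5199, 0.3156, 0.05], [0.462, 0.3109, 0.05], [0.4578, 0.3608, 0.05]] [0.48900276 0.3383074  0.05      ]
stand side [[0.5193, 0.3188, 0.05], [0.4613, 0.3135, 0.05], [0.4567, 0.3625, 0.05], [0.515, 0.3677, 0.05]] [0.48807149 0.34062972 0.05      ]
```

```bash
cat >> h.py <<'E'
def rel(xyz,yaw):
    """world target (tool down, tool-x at yaw deg) -> shift in tool axes, rotvec deg"""
    o=sensors.get_obs(); r=R.from_quat(o['tool_rot'])
    tgt=R.from_euler('z',yaw,degrees=True)*R.from_quat([1,0,0,0])
    print('pos',o['tool_pos'].round(4),'yaw',yawof(o),'F',o['force'].round(2),'M',o['moment'].round(3),'gap',round(o['finger_gap'],3),'t',round(o['clock'],2))
    print('shift',r.inv().apply(np.array(xyz)-o['tool_pos']).round(4),'turn',(r.inv()*tgt).as_rotvec(degrees=True).round(2))
def yawof(o):
    x=R.from_quat(o['tool_rot']).apply([1,0,0]); return round(float(np.degrees(np.arctan2(x[1],x[0]))),2)
E
python3 - <<'E'
from h import *
rel([.458,.068,.14],-1)
E
```

```text
pos [0.2037 0.6431 0.2415] yaw -17.58 F [ 0.17  0.15 -0.63] M [-0.019  0.043  0.045] gap 0.999 t 0.1
shift [0.4161 0.4712 0.1023] turn [  0.09   0.   -16.58]
```

Request:
play_rows(steps=[[0.035, 0.04, 0, 0, 0, -2, -1], [0.075, 0.085, 0, 0, 0, -4, -1], [0.115, 0.13, 0, 0, 0, -6, -1], [0.155, 0.176, 0, 0, 0, -8, -1], [0.195, 0.221, 0, 0, 0, -10, -1], [0.235, 0.266, 0, 0, 0, -12, -1], [0.275, 0.311, 0, 0, 0, -14, -1], [0.315, 0.357, 0, 0, 0, -16, -1], [0.355, 0.402, 0, 0, 0, -16.6, -1], [0.395, 0.448, 0.04, 0, 0, -16.6, -1], [0.416, 0.471, 0.09, 0, 0, -16.6, -1], [0.416, 0.471, 0.1023, 0, 0, -16.6, -1]])

```text
clock: 1.6
tool_pos: [0.4566, 0.0653, 0.1369]
tool_rot: [1.0, -0.01, -0.002, 0.002]
force: [0.4, 0.9, 0.4]
finger_gap: 0.002
```

Run:
```python
from h import *
rel([.458,.068,.081],-1)
c=read_camera('side');cv2.imwrite('pics/s1.png',cv2.resize(c['color'][130:300,200:400,::-1],None,fx=3.5,fy=3.5))
```

```text
pos [0.4566 0.0653 0.1369] yaw -1.2 F [0.36 0.92 0.38] M [0.025 0.013 0.03 ] gap 0.002 t 1.6
shift [ 0.0016 -0.0029  0.0559] turn [ 0.21  0.27 -0.2 ]
```

View pics/s1.png

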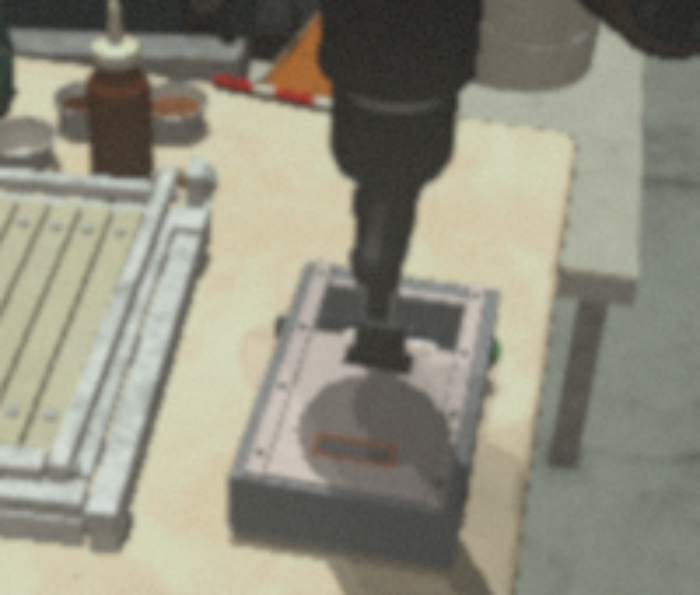

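Request:
play_rows(steps=[[0.0016, -0.004, 0.02, 0.2, 0.3, 0, -1], [0.0016, -0.004, 0.04, 0.2, 0.3, 0, -1], [0.0016, -0.004, 0.0559, 0.2, 0.3, 0, -1], [0.0016, -0.004, 0.0559, 0.2, 0.3, 0, -1]])

```text
clock: 2.15
tool_pos: [0.4569, 0.0694, 0.0795]
tool_rot: [1.0, -0.01, -0.001, 0.001]
force: [-0.3, 0.1, 0.0]
finger_gap: 0.003
```

Request:
play_rows(steps=[[0, 0.01, 0, 0, 0, 0, -1], [0, 0.018, 0, 0, 0, 0, -1], [0, 0.024, 0, 0, 0, 0, -1], [0, 0.03, 0, 0, 0, 0, -1], [0, 0.036, 0, 0, 0, 0, -1], [0, 0.042, 0, 0, 0, 0, -1], [0, 0.048, 0, 0, 0, 0, -1], [0, 0.054, 0, 0, 0, 0, -1]])

```text
clock: 3.15
tool_pos: [0.4561, 0.0151, 0.0797]
tool_rot: [1.0, -0.01, -0.001, 0.001]
force: [0.8, 2.7, 2.2]
finger_gap: -0.001
```

Pushing with about 3 N as expected; on in smaller steps.

Request:
play_rows(steps=[[0, 0.004, 0, 0, 0, 0, -1], [0, 0.008, 0, 0, 0, 0, -1], [0, 0.012, 0, 0, 0, 0, -1], [0, 0.015, 0, 0, 0, 0, -1], [0, 0.017, 0, 0, 0, 0, -1]])

```text
clock: 3.78
tool_pos: [0.4558, -0.002, 0.0798]
tool_rot: [1.0, -0.01, -0.001, 0.001]
force: [0.7, 2.7, 1.8]
finger_gap: -0.001
```

Request:
play_rows(steps=[[0, 0.001, 0, 0, 0, 0, -1], [0, 0.002, 0, 0, 0, 0, -1], [0, 0.003, 0, 0, 0, 0, -1]])

```text
clock: 4.15
tool_pos: [0.4557, -0.005, 0.0798]
tool_rot: [1.0, -0.01, -0.001, 0.001]
force: [0.9, 2.5, 1.0]
finger_gap: 0.003
```

Request:
play_rows(steps=[[0, 0.001, 0, 0, 0, 0, -1], [0, 0.002, 0, 0, 0, 0, -1], [0, 0.003, 0, 0, 0, 0, -1]])

```text
clock: 4.53
tool_pos: [0.4559, -0.0066, 0.0797]
tool_rot: [1.0, -0.01, -0.0, -0.0]
force: [-4.5, 18.1, 2.6]
finger_gap: -0.0
```

Run:
```python
from h import *
rel([.458,.068,.081],-1)
c=read_camera('side');cv2.imwrite('pics/s2.png',cv2.resize(c['color'][190:310,250:370,::-1],None,fx=5,fy=5))
```

```text
pos [ 0.4559 -0.0066  0.0797] yaw -1.19 F [-4.51 18.08  2.61] M [ 6.598  1.518 -0.08 ] gap -0.0 t 4.53
shift [ 0.0006 -0.0746 -0.0012] turn [-0.05  0.05 -0.19]
```

View pics/s2.png

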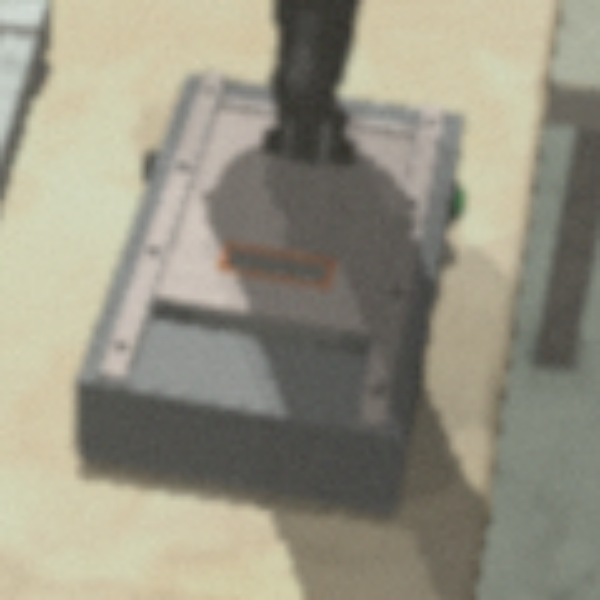

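Request:
play_rows(steps=[[0, -0.015, 0, 0, 0, 0, -1], [0, -0.025, -0.04, 0, 0, 0, -1], [0.003, -0.07, -0.09, 0, 0, -1, 0], [0.01, -0.12, -0.12, 0, 0, -2, 0], [0.015, -0.18, -0.12, 0, 0, -3, 0], [0.02, -0.24, -0.12, 0, 0, -4, 0], [0.025, -0.29, -0.12, 0, 0, -6, 0], [0.026, -0.33, -0.11, 0, 0, -6.4, 0], [0.026, -0.346, -0.1, 0, 0, -6.4, 0], [0.026, -0.346, -0.1, 0, 0, -6.4, 0]])

```text
clock: 5.82
tool_pos: [0.4881, 0.3387, 0.1783]
tool_rot: [0.999, 0.046, -0.002, 0.001]
force: [-0.3, -0.4, -0.6]
finger_gap: 0.5
```

Run:
```python
from h import *
rel([.4885,.339,.067],5.2)
for n in('top','side'):
    c=read_camera(n); np.save(n+'2.npy',c)
c=load('top2');cv2.imwrite('pics/t3.png',cv2.resize(c['color'][195:275,215:310,::-1],None,fx=8.3,fy=8.3,interpolation=cv2.INTER_CUBIC))
c=load('side2');cv2.imwrite('pics/s3.png',cv2.resize(c['color'][200:295,260:350,::-1],None,fx=6.3,fy=6.3,interpolation=cv2.INTER_CUBIC))
c=load('side2');cv2.imwrite('pics/s3b.png',cv2.resize(c['color'][230:390,200:360,::-1],None,fx=3.7,fy=3.7,interpolation=cv2.INTER_CUBIC))
```

```text
pos [0.4881 0.3387 0.1783] yaw 5.27 F [-0.31 -0.45 -0.64] M [-0.028  0.008  0.017] gap 0.5 t 5.83
shift [ 0.0008 -0.0004  0.1113] turn [0.09 0.19 0.07]
```

View pics/t3.png

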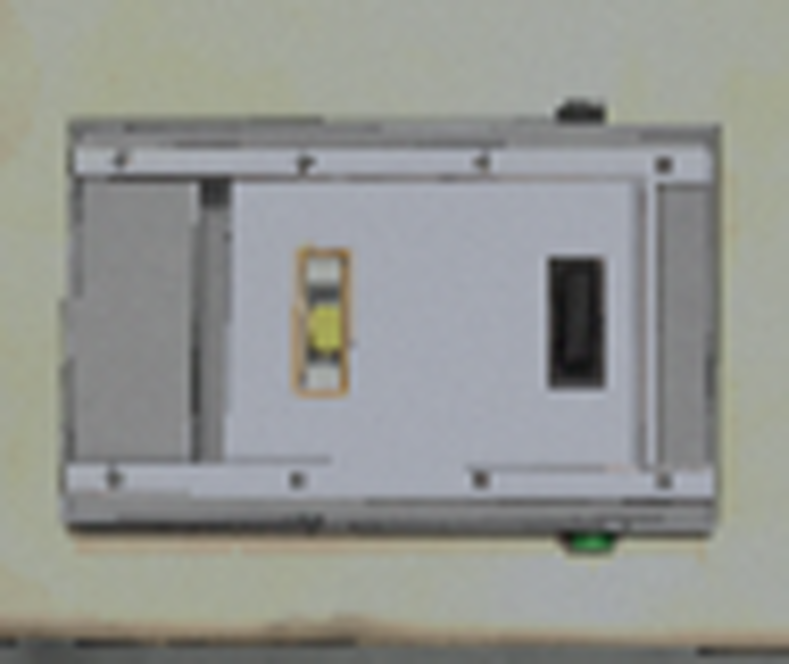

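View pics/s3.png

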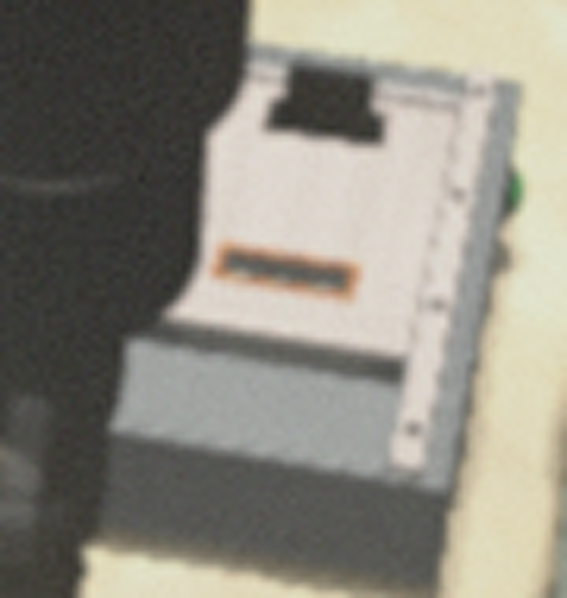

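View pics/s3b.png

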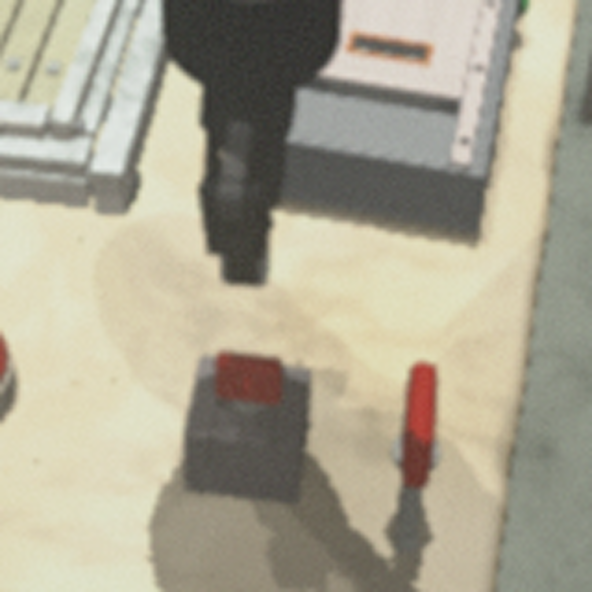

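Run:
```python
from h import *
t=load('top2');s=load('side2')
T=lambda p:np.array(p)/8.3+[214.5,194.5]
S=lambda p:np.array(p)/6.3+[259.5,199.5]
a=[T(p) for p in[(301,247),(351,249),(347,396),(293,393)]];b=[S(p) for p in[(222,243),(358,264),(354,298),(212,277)]]
A=onz(t,a,.06);B=onz(s,b,.06)
print(A.round(4).tolist(),A.mean(0).round(4));print(B.round(4).tolist(),B.mean(0).round(4))
print('rec ends',onz(t,[T((325,283)),T((323,362)),T((324,322.5))],.048).round(4), onz(t,[T((327,318))],.038).round(4))
tb=[T(p) for p in[(549,257),(605,257),(604,388),(547,388)]];print(onz(t,tb,.086).mean(0).round(4))
```

```text
[[0.4859, 0.0743, 0.06], [0.485, 0.0559, 0.06], [0.4309, 0.0576, 0.06], [0.4322, 0.0773, 0.06]] [0.4585 0.0663 0.06  ]
[[0.4853, 0.0553, 0.06], [0.4327, 0.0556, 0.06], [0.4316, 0.075, 0.06], [0.4856, 0.0754, 0.06]] [0.4588 0.0653 0.06  ]
rec ends [[0.474  0.0662 0.048 ]
 [0.4446 0.067  0.048 ]
 [0.4593 0.0666 0.048 ]] [[0.4621 0.066  0.038 ]]
[ 0.454  -0.0258  0.086 ]
```

Request:
play_rows(steps=[[0, 0, 0.04, 0, 0, 0, 0], [0.0005, 0, 0.075, 0, 0, 0, 0], [0.0005, 0, 0.098, 0, 0, 0, 0], [0.0005, 0, 0.111, 0, 0, 0, 0], [0.0005, 0, 0.111, 0, 0, 0, 0]])

```text
clock: 6.55
tool_pos: [0.4891, 0.3371, 0.0687]
tool_rot: [0.999, 0.045, -0.001, 0.0]
force: [-0.5, -0.2, 0.2]
finger_gap: 0.501
```

Request:
play_rows(steps=[[-0.0005, -0.002, 0.0015, 0, 0, 0, 0], [-0.0005, -0.002, 0.0015, 0, 0, 0, -0.4], [-0.0005, -0.002, 0.0015, 0, 0, 0, -0.8], [-0.0005, -0.002, 0.0015, 0, 0, 0, -1], [-0.0005, -0.002, 0.0015, 0, 0, 0, -1], [-0.0005, -0.002, 0.0015, 0, 0, 0, -1]], newtons=60)

```text
clock: 7.3
tool_pos: [0.4886, 0.3394, 0.0679]
tool_rot: [0.999, 0.045, -0.001, 0.0]
force: [-1.5, 0.5, 5.6]
finger_gap: 0.107
```

Request:
play_rows(steps=[[0, 0, -0.005, 0, 0, 0, -1], [0, 0, -0.02, 0, 0, 0, -1], [0, 0, -0.04, 0, 0, 0, -1], [0, 0, -0.065, 0, 0, 0, -1], [0, 0, -0.095, 0, 0, 0, -1], [0, 0, -0.12, 0, 0, 0, -1], [0, 0, -0.12, 0, 0, 0, -1]])

```text
clock: 8.18
tool_pos: [0.4897, 0.3403, 0.1911]
tool_rot: [0.999, 0.045, 0.001, -0.002]
force: [1.3, 0.4, -0.3]
finger_gap: 0.101
```

Run:
```python
from h import *
rel([.4587,.0658,.16],-1)
c=read_camera('side');np.save('side3.npy',c);cv2.imwrite('pics/s4.png',cv2.resize(c['color'][200:350,220:330,::-1],None,fx=4,fy=4,interpolation=cv2.INTER_CUBIC))
o=sensors.get_obs()['tool_pos']
print(proj(c,[o,o-[0,0,.062],o+[0,0,.015],o-[0,0,.015]]))
```

```text
pos [0.4897 0.3403 0.1911] yaw 5.19 F [ 1.29  0.4  -0.28] M [0.004 0.009 0.063] gap 0.101 t 8.18
shift [-0.0558  0.2707  0.0301] turn [-0.19 -0.11  6.19]
[[266.63416961 287.44107387]
 [266.58845609 311.07809374]
 [266.6459982  281.33779987]
 [266.62265292 293.38850599]]
```

View pics/s4.png

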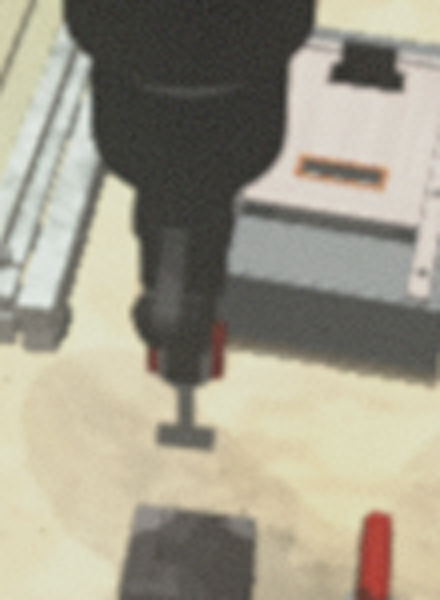

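Request:
play_rows(steps=[[-0.008, 0.04, 0, 0, 0, 1, -1], [-0.017, 0.085, 0, 0, 0, 2, -1], [-0.027, 0.135, 0, 0, 0, 3, -1], [-0.037, 0.185, 0, 0, 0, 4.5, -1], [-0.047, 0.235, 0.01, 0, 0, 6.2, -1], [-0.053, 0.262, 0.03, 0, 0, 6.2, -1], [-0.055, 0.2707, 0.05, 0, 0, 6.2, -1], [-0.055, 0.2707, 0.054, 0, 0, 6.2, -1], [-0.055, 0.2707, 0.054, 0, 0, 6.2, -1]])

```text
clock: 9.35
tool_pos: [0.4587, 0.0655, 0.1349]
tool_rot: [1.0, -0.009, -0.0, -0.001]
force: [-0.8, -0.4, -0.2]
finger_gap: 0.103
```

Run:
```python
from h import *
rel([.4597,.0658,.125],-1)
c=read_camera('side');np.save('side4.npy',c);cv2.imwrite('pics/s5.png',cv2.resize(c['color'][200:290,265:345,::-1],None,fx=6.6,fy=6.6,interpolation=cv2.INTER_CUBIC))
c=read_camera('top');cv2.imwrite('pics/t5.png',cv2.resize(c['color'][195:275,215:310,::-1],None,fx=6,fy=6,interpolation=cv2.INTER_CUBIC))
```

```text
pos [0.4587 0.0655 0.1349] yaw -1.01 F [-0.81 -0.44 -0.2 ] M [ 0.037 -0.053 -0.034] gap 0.103 t 9.35
shift [ 0.001  -0.0003  0.0099] turn [-0.07  0.04 -0.01]
```

View pics/s5.png

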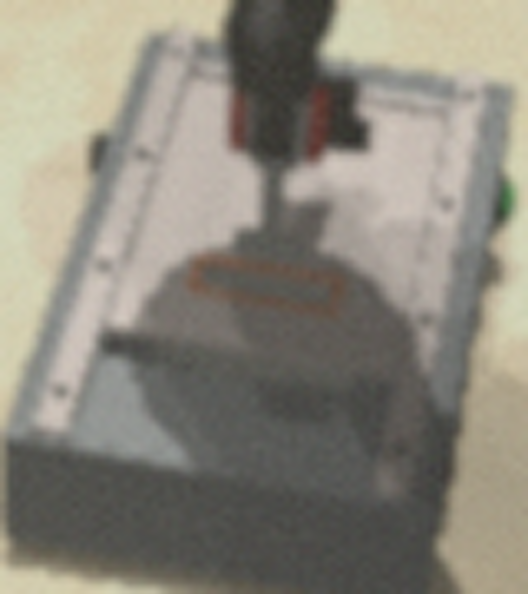

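Run:
```python
from h import *
c=load('side4')
print(proj(c,[[.4587,.0698,.0727],[.4597,.0698,.0727],[.4587,.0698,.0807],[.4587,.0678,.0727]]))
b=np.array([[192,255],[345,282],[336,315],[188,292]])/6.6+[264.5,199.5];print(onz(c,b,.06).mean(0))
```

```text
[[304.9851819  239.61263811]
 [304.56673884 239.54963903]
 [305.18105498 237.04771828]
 [305.11677434 239.06826151]]
[0.45924787 0.06689371 0.06      ]
```

View pics/t5.png

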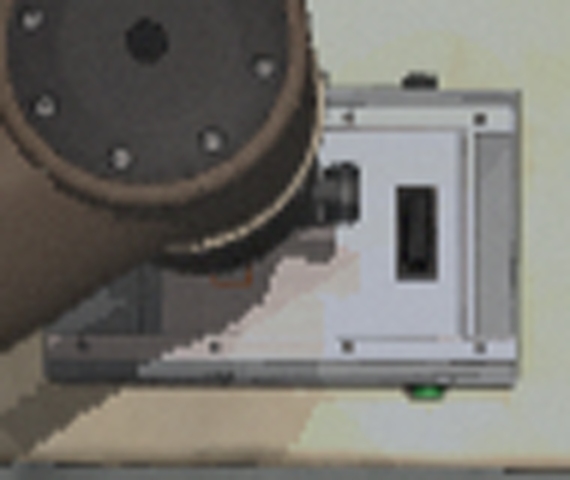

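Run:
```python
from h import *
c=load('side4');o=sensors.get_obs()['tool_pos'];print(o)
p=proj(c,[o+[.017,.005,.0],o+[-.017,.005,.0],o+[.017,.005,-.015],o+[-.017,.005,-.015],o+[.013,.004,-.062],o+[-.013,.004,-.062],o+[.013,.004,-.054],o+[-.013,.004,-.054]]);print(p)
x0,y0,f=285,205,16
a=cv2.resize(c['color'][y0:y0+37,x0:x0+40,::-1],None,fx=f,fy=f,interpolation=cv2.INTER_CUBIC);a=cv2.convertScaleAbs(a,alpha=1.6)
for q in p: cv2.circle(a,tuple(int(v) for v in (q-[x0-.5,y0-.5])*f),3,(0,255,0),-1)
cv2.imwrite('pics/s6.png',a)
```

```text
[0.45913482 0.06597045 0.1354402 ]
[[298.91369258 218.01276503]
 [313.73944279 220.13576996]
 [298.59591878 223.14254462]
 [313.27732665 225.2719144 ]
 [299.37730279 238.57790212]
 [310.26355124 240.2161539 ]
 [299.54496119 236.01143839]
 [310.48630885 237.64789736]]
```

View pics/s6.png

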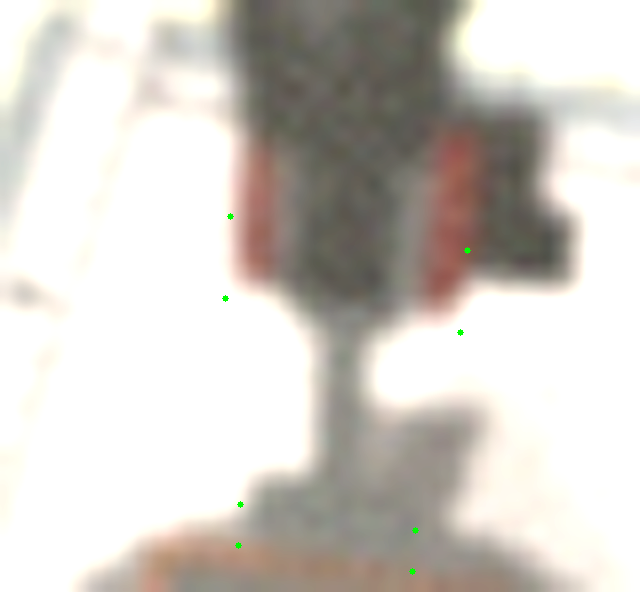

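Request:
play_rows(steps=[[0.001, 0, 0.004, 0, 0, 0, -1], [0.001, 0, 0.008, 0, 0, 0, -1], [0.001, 0, 0.011, 0, 0, 0, -1], [0.001, 0, 0.011, 0, 0, 0, -1]])

```text
clock: 9.95
tool_pos: [0.46, 0.0659, 0.1241]
tool_rot: [1.0, -0.009, 0.0, -0.001]
force: [-0.7, 0.2, -1.0]
finger_gap: 0.105
```

Request:
play_rows(steps=[[0, 0, 0.001, 0, 0, 0, -1], [0, 0, 0.002, 0, 0, 0, -1]])

```text
clock: 10.2
tool_pos: [0.46, 0.0659, 0.1221]
tool_rot: [1.0, -0.009, 0.0, -0.001]
force: [0.3, -0.2, -1.0]
finger_gap: 0.102
```

Request:
play_rows(steps=[[0, 0, 0.001, 0, 0, 0, -1], [0, 0, 0.002, 0, 0, 0, -1]])

```text
clock: 10.45
tool_pos: [0.46, 0.0659, 0.1201]
tool_rot: [1.0, -0.009, 0.0, -0.001]
force: [-0.4, -0.4, -0.6]
finger_gap: 0.104
```

Request:
play_rows(steps=[[0, 0, 0.001, 0, 0, 0, -1], [0, 0, 0.002, 0, 0, 0, -1]])

```text
clock: 10.7
tool_pos: [0.46, 0.0659, 0.118]
tool_rot: [1.0, -0.009, 0.0, -0.001]
force: [0.3, -0.4, -1.5]
finger_gap: 0.106
```

Request:
play_rows(steps=[[0, 0, 0.0007, 0, 0, 0, -1], [0, 0, 0.0013, 0, 0, 0, -1]])

```text
clock: 10.95
tool_pos: [0.46, 0.0659, 0.1167]
tool_rot: [1.0, -0.009, 0.0, -0.001]
force: [-0.4, 0.0, -1.0]
finger_gap: 0.101
```

Request:
play_rows(steps=[[0, 0, 0.0007, 0, 0, 0, -1], [0, 0, 0.0015, 0, 0, 0, -1]])

```text
clock: 11.2
tool_pos: [0.46, 0.0659, 0.1151]
tool_rot: [1.0, -0.009, 0.0, -0.001]
force: [-0.5, 0.3, -0.7]
finger_gap: 0.102
```

Request:
play_rows(steps=[[0, 0, 0.0007, 0, 0, 0, -1], [0, 0, 0.0012, 0, 0, 0, -1]])

```text
clock: 11.45
tool_pos: [0.46, 0.0659, 0.1139]
tool_rot: [1.0, -0.009, 0.0, -0.001]
force: [-0.4, -0.3, -0.3]
finger_gap: 0.104
```

Request:
play_rows(steps=[[0, 0, 0.0007, 0, 0, 0, -1], [0, 0, 0.0015, 0, 0, 0, -1]])

```text
clock: 11.7
tool_pos: [0.46, 0.0659, 0.1123]
tool_rot: [1.0, -0.009, 0.0, -0.001]
force: [0.6, -0.7, -1.4]
finger_gap: 0.104
```

Request:
play_rows(steps=[[0, 0, 0.0007, 0, 0, 0, -1], [0, 0, 0.0012, 0, 0, 0, -1]])

```text
clock: 11.95
tool_pos: [0.46, 0.0659, 0.1111]
tool_rot: [1.0, -0.009, 0.0, -0.001]
force: [0.2, 0.1, -0.3]
finger_gap: 0.102
```

Request:
play_rows(steps=[[0, 0, 0.0007, 0, 0, 0, -1], [0, 0, 0.0015, 0, 0, 0, -1]])

```text
clock: 12.2
tool_pos: [0.4602, 0.0659, 0.1099]
tool_rot: [1.0, -0.008, 0.0, -0.001]
force: [-2.7, 0.0, 6.6]
finger_gap: 0.108
```

Request:
play_rows(steps=[[0, 0, 0.0007, 0, 0, 0, -1], [0, 0, 0.0012, 0, 0, 0, -1]])

```text
clock: 12.45
tool_pos: [0.4605, 0.066, 0.1096]
tool_rot: [1.0, -0.008, 0.001, -0.001]
force: [-4.0, 0.3, 12.7]
finger_gap: 0.105
```

Request:
play_rows(steps=[[0, 0, -0.0015, 0, 0, 0, -1]])

```text
clock: 12.58
tool_pos: [0.4604, 0.066, 0.1111]
tool_rot: [1.0, -0.008, 0.001, -0.001]
force: [0.5, 0.3, -0.8]
finger_gap: 0.104
```

Run:
```python
from h import *
rel([.46,.066,.11],-1)
```

```text
pos [0.4604 0.066  0.1111] yaw -0.94 F [ 0.51  0.34 -0.85] M [-0.027 -0.023  0.025] gap 0.104 t 12.57
shift [-0.0004 -0.      0.0011] turn [-0.1  -0.08  0.06]
```

Request:
play_rows(steps=[[-0.0004, 0, 0.001, 0, 0, 0, -1], [-0.0004, 0, 0.0016, 0, 0, 0, -1], [-0.0004, 0, 0.002, 0, 0, 0, -1], [-0.0004, 0, 0.002, 0, 0, 0, -1]])

```text
clock: 13.08
tool_pos: [0.4605, 0.0661, 0.1098]
tool_rot: [1.0, -0.008, 0.001, -0.001]
force: [-2.9, -0.3, 9.4]
finger_gap: 0.106
```

Run:
```python
from h import *
o=sensors.get_obs();F,M=o['force'],o['moment'];print(F,M,o['tool_pos'])
for L in(.40,.42,.44): print(L,-(M[1]+L*F[0])/F[2],(M[0]-L*F[1])/F[2])
```

```text
[-2.88087182 -0.259642    9.38520031] [-6.52315655e-02  7.85980959e-01  1.69748234e-04] [0.46054129 0.06610839 0.10980888]
0.4 0.03903675547609177 0.0041155469542222415
0.42 0.0451759357346859 0.004668847867648119
0.44 0.051315115993280064 0.005222148781073998
```

Request:
play_rows(steps=[[-0.0005, 0, 0.0004, 0, 0, 0, -1], [-0.001, 0, 0.0004, 0, 0, 0, -1], [-0.0015, 0, 0.0004, 0, 0, 0, -1], [-0.002, 0, 0.0004, 0, 0, 0, -1], [-0.002, 0, 0.0004, 0, 0, 0, -1]])

```text
clock: 13.7
tool_pos: [0.458, 0.066, 0.109]
tool_rot: [1.0, -0.008, 0.001, -0.001]
force: [-0.5, 0.3, -1.2]
finger_gap: 0.102
```

Run:
```python
from h import *
rel([.46,.066,.11],-1)
```

```text
pos [0.458 0.066 0.109] yaw -0.94 F [-0.49  0.27 -1.17] M [-0.044  0.052  0.022] gap 0.102 t 13.7
shift [ 0.002 -0.    -0.001] turn [-0.1  -0.07  0.06]
```

Request:
play_rows(steps=[[-0.0005, 0, 0.001, 0, 0, 0, -1], [-0.0005, 0, 0.002, 0, 0, 0, -1]])

```text
clock: 13.95
tool_pos: [0.4569, 0.0659, 0.1065]
tool_rot: [1.0, -0.008, 0.0, -0.001]
force: [-0.2, -0.1, -0.3]
finger_gap: 0.108
```

Request:
play_rows(steps=[[0, 0, 0.001, 0, 0, 0, -1], [0, 0, 0.0015, 0, 0, 0, -1]])

```text
clock: 14.2
tool_pos: [0.4567, 0.0658, 0.1047]
tool_rot: [1.0, -0.008, -0.0, -0.001]
force: [-0.5, 0.3, -0.3]
finger_gap: 0.1
```

Request:
play_rows(steps=[[-0.0005, 0, 0, 0, 0, 0, -1], [-0.001, 0, 0, 0, 0, 0, -1], [-0.0015, 0, 0, 0, 0, 0, -1]])

```text
clock: 14.58
tool_pos: [0.4553, 0.0658, 0.1048]
tool_rot: [1.0, -0.008, -0.0, -0.001]
force: [0.2, 0.2, -0.3]
finger_gap: 0.104
```

Request:
play_rows(steps=[[-0.0005, 0, 0, 0, 0, 0, -1], [-0.001, 0, 0, 0, 0, 0, -1]])

```text
clock: 14.82
tool_pos: [0.455, 0.0661, 0.1051]
tool_rot: [1.0, -0.008, 0.001, -0.001]
force: [3.6, -1.0, -3.0]
finger_gap: 0.106
```

Request:
play_rows(steps=[[0.001, 0, 0, 0, 0, 0, -1], [0.002, 0, 0, 0, 0, 0, -1], [0.003, 0, 0, 0, 0, 0, -1], [0.0036, 0, 0, 0, 0, 0, -1]])

```text
clock: 15.32
tool_pos: [0.4585, 0.0659, 0.105]
tool_rot: [1.0, -0.008, 0.0, -0.001]
force: [-0.6, -0.0, -0.2]
finger_gap: 0.101
```

Request:
play_rows(steps=[[0.0004, 0, 0, 0, 0, 0, -1], [0.0008, 0, 0, 0, 0, 0, -1]])

```text
clock: 15.58
tool_pos: [0.4593, 0.0659, 0.105]
tool_rot: [1.0, -0.008, 0.0, -0.001]
force: [-0.7, -0.6, -0.9]
finger_gap: 0.104
```

Request:
play_rows(steps=[[-0.001, 0, 0, 0, 0, 0, -1], [-0.002, -0.0005, 0, 0, 0, 0, -1], [-0.002, -0.001, 0, 0, 0, 0, -1], [-0.002, -0.0015, 0, 0, 0, 0, -1]])

```text
clock: 16.08
tool_pos: [0.4573, 0.0675, 0.105]
tool_rot: [1.0, -0.008, 0.0, -0.001]
force: [0.1, 0.3, 0.0]
finger_gap: 0.1
```

Request:
play_rows(steps=[[0, -0.0005, 0, 0, 0, 0, -1], [0, -0.001, 0, 0, 0, 0, -1]])

```text
clock: 16.32
tool_pos: [0.4573, 0.0686, 0.105]
tool_rot: [1.0, -0.008, 0.001, -0.001]
force: [0.2, -0.2, -1.3]
finger_gap: 0.105
```

Request:
play_rows(steps=[[0, -0.0005, 0, 0, 0, 0, -1], [0, -0.001, 0, 0, 0, 0, -1]])

```text
clock: 16.58
tool_pos: [0.4573, 0.0694, 0.105]
tool_rot: [1.0, -0.008, 0.0, -0.001]
force: [1.3, -2.4, -1.2]
finger_gap: 0.104
```

Request:
play_rows(steps=[[0, 0.0015, 0, 0, 0, 0, -1], [0, 0.0022, 0.001, 0, 0, 0, -1], [0, 0.0022, 0.003, 0, 0, 0, -1], [0, 0.0022, 0.005, 0, 0, 0, -1], [0, 0.0022, 0.007, 0, 0, 0, -1], [0, 0.0022, 0.008, 0, 0, 0, -1]])

```text
clock: 17.32
tool_pos: [0.4573, 0.0672, 0.097]
tool_rot: [1.0, -0.008, 0.0, -0.001]
force: [-1.3, 0.6, 2.8]
finger_gap: 0.103
```

Request:
play_rows(steps=[[0, 0, 0.001, 0, 0, 0, -1], [0, 0, 0.002, 0, 0, 0, -1], [0, 0, 0.003, 0, 0, 0, -1]])

```text
clock: 17.7
tool_pos: [0.4574, 0.0672, 0.0941]
tool_rot: [1.0, -0.008, 0.0, -0.001]
force: [-2.3, -0.2, 3.5]
finger_gap: 0.108
```

Request:
play_rows(steps=[[0, 0, 0.001, 0, 0, 0, -1], [0, 0, 0.002, 0, 0, 0, -1], [0, 0, 0.003, 0, 0, 0, -1], [0, 0, 0.004, 0, 0, 0, -1], [0, 0, 0.005, 0, 0, 0, -1]])

```text
clock: 18.32
tool_pos: [0.4575, 0.0673, 0.0892]
tool_rot: [1.0, -0.008, 0.001, -0.001]
force: [-1.1, 0.0, 6.1]
finger_gap: 0.103
```

Request:
play_rows(steps=[[0, 0, 0.0007, 0, 0, 0, -1], [0, 0, 0.0014, 0, 0, 0, -1], [0, 0, 0.0014, 0, 0, 0, -1]])

```text
clock: 18.7
tool_pos: [0.4575, 0.0672, 0.0879]
tool_rot: [1.0, -0.008, 0.001, -0.0]
force: [-2.8, 0.4, 6.3]
finger_gap: 0.106
```

Request:
play_rows(steps=[[0, 0, 0.0007, 0, 0, 0, -1], [0, 0, 0.0014, 0, 0, 0, -1], [0, 0, 0.0014, 0, 0, 0, -1]])

```text
clock: 19.08
tool_pos: [0.4575, 0.0672, 0.0867]
tool_rot: [1.0, -0.008, 0.001, -0.0]
force: [-2.6, -0.7, 8.3]
finger_gap: 0.104
```

Request:
play_rows(steps=[[0, 0, 0.0005, 0, 0, 0, -1], [0, 0, 0.001, 0, 0, 0, -1], [0, 0, 0.001, 0, 0, 0, -1]])

```text
clock: 19.45
tool_pos: [0.4576, 0.0672, 0.0862]
tool_rot: [1.0, -0.008, 0.001, -0.0]
force: [-3.5, 0.4, 10.8]
finger_gap: 0.104
```

Request:
play_rows(steps=[[0, 0, 0.0003, 0, 0, 6, -1], [0, 0, 0.0003, 0, 0, 14, -1], [0, 0, 0.0003, 0, 0, 22, -1], [0, 0, 0.0003, 0, 0, 30, -1]])

```text
clock: 19.95
tool_pos: [0.4587, 0.0677, 0.0866]
tool_rot: [0.963, -0.268, 0.002, -0.001]
force: [0.2, 0.2, 8.4]
finger_gap: 0.106
```

Run:
```python
from h import *
rel([.4573,.0672,.0862],-91); print(sensors.get_obs()['joints'].round(2))
```

```text
pos [0.4587 0.0677 0.0866] yaw -31.11 F [0.15 0.23 8.4 ] M [-0.036  0.068  0.011] gap 0.106 t 19.95
shift [-0.0009  0.0012  0.0004] turn [-2.400e-01 -2.000e-02  5.989e+01]
[ 0.57  0.18 -0.65  0.   -0.74  0.45]
```

Request:
play_rows(steps=[[-0.0005, 0.0006, 0.0004, 0, 0, 8, -1], [-0.0009, 0.0012, 0.0006, 0, 0, 16, -1], [-0.0009, 0.0012, 0.0006, 0, 0, 24, -1], [-0.0009, 0.0012, 0.0006, 0, 0, 32, -1], [-0.0009, 0.0012, 0.0006, 0, 0, 40, -1], [-0.0009, 0.0012, 0.0006, 0, 0, 47, -1], [-0.0009, 0.0012, 0.0006, 0, 0, 54, -1]])

```text
clock: 20.82
tool_pos: [0.4586, 0.0677, 0.0868]
tool_rot: [0.735, -0.678, 0.001, -0.003]
force: [0.4, 0.7, 7.5]
finger_gap: 0.105
```

Run:
```python
from h import *
rel([.4573,.0672,.0862],-91)
```

```text
pos [0.4586 0.0677 0.0868] yaw -85.3 F [0.43 0.75 7.48] M [-0.09  -0.023  0.005] gap 0.105 t 20.82
shift [0.0004 0.0014 0.0006] turn [-0.36  0.14  5.7 ]
```

Request:
play_rows(steps=[[0.0004, 0.001, 0.0005, 0, 0, 3, -1], [0.0004, 0.001, 0.0005, 0, 0, 5.5, -1], [0.0004, 0.001, 0.0005, 0, 0, 6.5, -1], [0.0004, 0.001, 0.0005, 0, 0, 6.5, -1]])

```text
clock: 21.32
tool_pos: [0.4587, 0.0677, 0.0869]
tool_rot: [-0.696, 0.718, -0.002, 0.004]
force: [-0.2, 0.3, 7.8]
finger_gap: 0.109
```

Run:
```python
from h import *
rel([.4573,.0672,.0862],-91)
```

```text
pos [0.4587 0.0677 0.0869] yaw -91.79 F [-0.21  0.25  7.83] M [-0.155  0.155 -0.027] gap 0.109 t 21.32
shift [0.0006 0.0014 0.0007] turn [-0.47  0.2  -0.79]
```

Request:
play_rows(steps=[[0, 0, 0.0002, 0, 0, 1.5, -1], [0, 0, 0.0002, 0, 0, 3, -1], [0, 0, 0.0002, 0, 0, 3, -1]])

```text
clock: 21.7
tool_pos: [0.4592, 0.0679, 0.0871]
tool_rot: [-0.677, 0.736, -0.002, 0.005]
force: [-1.1, -0.0, 7.2]
finger_gap: 0.11
```

Run:
```python
from h import *
rel([.4573,.0672,.0862],-91)
```

```text
pos [0.4592 0.0679 0.0871] yaw -94.79 F [-1.11 -0.01  7.21] M [-0.296  0.621  0.004] gap 0.11 t 21.7
shift [0.0009 0.0018 0.0009] turn [-0.52  0.23 -3.79]
```

Request:
play_rows(steps=[[0.0004, 0.001, 0, 0, 0, -2, -1], [0.0006, 0.0014, -0.001, 0, 0, -3, -1], [0.0006, 0.0014, -0.002, 0, 0, -3, -1], [0.0006, 0.0014, -0.003, 0, 0, -3, -1], [0.0006, 0.0014, -0.004, 0, 0, -3, -1], [0.0006, 0.0014, -0.005, 0, 0, -3, -1]])

```text
clock: 22.45
tool_pos: [0.4586, 0.0679, 0.0923]
tool_rot: [-0.696, 0.718, -0.002, 0.006]
force: [3.4, -0.3, -5.9]
finger_gap: 0.105
```

Run:
```python
from h import *
rel([.4573,.0672,.0862],-91)
```

```text
pos [0.4586 0.0679 0.0923] yaw -91.78 F [ 3.4  -0.33 -5.94] M [ 0.021 -1.603  0.021] gap 0.105 t 22.45
shift [0.0007 0.0014 0.0061] turn [-0.63  0.27 -0.78]
```

Request:
play_rows(steps=[[0, 0, 0.0005, 0, 0, 0, -1], [0, 0, 0.0005, 0, 0, 0, -0.6], [0, 0, 0.0005, 0, 0, 0, -0.2], [0, 0, 0.0005, 0, 0, 0, -0.2], [0, 0, 0.0005, 0, 0, 0, -0.2]])

```text
clock: 23.08
tool_pos: [0.4585, 0.0679, 0.0917]
tool_rot: [-0.696, 0.718, -0.002, 0.005]
force: [-0.5, 0.5, -0.6]
finger_gap: 0.4
```

Request:
play_rows(steps=[[0, 0, -0.01, 0, 0, 0, -0.2], [0, 0, -0.03, 0, 0, 0, -0.2], [0, 0, -0.06, 0, 0, 0, -0.2], [0, -0.03, -0.11, 0, 0, 0, -0.2], [0.06, -0.03, -0.14, 0, 0, 0, -0.2], [0.12, -0.03, -0.15, 0, 0, 0, -0.2], [0.18, -0.02, -0.15, 0, 0, 0, -0.2], [0.23, -0.02, -0.15, 0, 0, 0, -0.2], [0.23, -0.02, -0.15, 0, 0, 0, -0.2]])

```text
clock: 24.2
tool_pos: [0.469, -0.1662, 0.2415]
tool_rot: [-0.694, 0.72, -0.002, 0.005]
force: [-0.1, 0.1, 0.2]
finger_gap: 0.402
```

Run:
```python
from h import *
rel([.4573,.0672,.0862],-91)
for n,r in(('top',(195,275,215,310)),('side',(195,300,250,360))):
    c=read_camera(n);np.save(n+'9.npy',c);cv2.imwrite(f'pics/{n}9.png',cv2.resize(c['color'][r[0]:r[1],r[2]:r[3],::-1],None,fx=5.5,fy=5.5,interpolation=cv2.INTER_CUBIC))
```

```text
pos [ 0.469  -0.1662  0.2415] yaw -92.04 F [-0.06  0.11  0.19] M [-0.015  0.009 -0.001] gap 0.402 t 24.2
shift [-0.2321  0.0217  0.1561] turn [-0.63  0.25 -1.04]
```

View pics/top9.png

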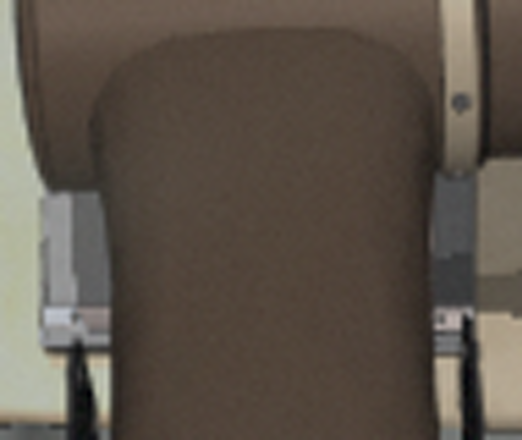

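View pics/side9.png

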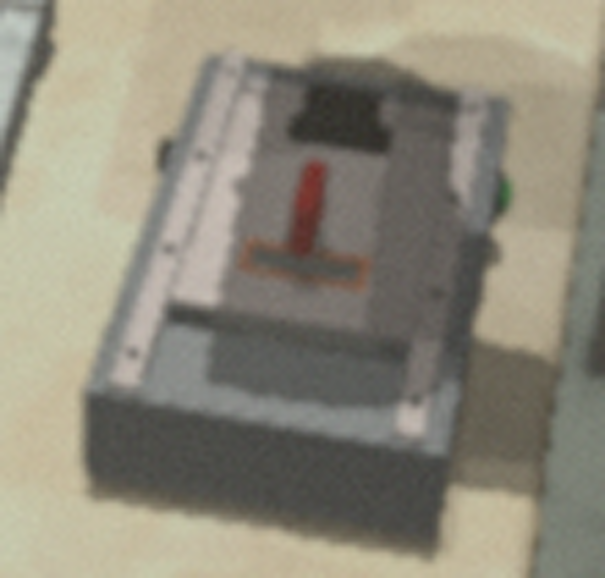

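Run:
```python
from h import *
print(workorder.hand_in())
```

```text
the job is handed in; nothing more can be done
None
```

I closed the panel, locked the stud with a 90° clockwise turn, and handed the job in at about 24 s of the 70 s allowed.

- **Panel:** I pushed the tab until it met the stop, where the force rose to 18 N. The last side picture puts the slot in the same place as just after that push, so the panel stayed shut.
- **Stud:** I used the smaller stud, the one in the stand, not the larger one standing beside it.
- **Finding the receptacle:** The pin first rested on the plate, at 12.7 N. I slid it 2 mm towards −x until it dropped in. Feeling both side walls along x and one along y then gave the slot's centre.
- **Locking:** I pushed to the spring stop (about 11 N) and turned clockwise. I overran the turn stop by a few degrees, and the opening reading (0.104 to 0.110) suggests the wing slipped slightly in the pads. A gentle pull up then held at −5.9 N at the expected notch height.
- **Forces:** Of the readings at the end of each move, the highest with the stud touching the box was 12.7 N. Forces between readings were not seen.
- **Last picture:** The side view shows the wing standing upright along y, with the gripper well clear and the force near zero.

Checks that disagreed or were missing:
- **Top camera:** The arm blocked its last view, so the final state rests on the side picture and the felt forces.
- **Slot position:** It was about 1.5 mm off along x and 1 mm off along y from the camera estimate, within the stated calibration and plate offset.
- **Tool during the turn:** It sat about 1.3 mm to +x of the slot centre, with no notable side force.
- **Tape roll and timer:** I took no final picture of them; the arm did not go near the tape roll, and I did not check the timer's position.

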